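Bolt the dust separator's hatch

TASK

The router is about to be used, so shut the sprung cleaning hatch under the overhanging head of the plywood dust separator and bolt it: draw its barrel bolt back first, because it sticks out and would land on its keeper, press the hatch fully down against its spring, and slide the bolt fully home into the keeper. Let go and leave the things lying on and around it undisturbed.

Things in the scene. Friction and masses are not known exactly. Their poses are not given: they have to be found in the camera images.
- bolt_handle (a point): Grip point on the bolt's handle: a round steel pin 15 mm thick that stands square on the hatch. The point is on the pin's axis, 48 mm above the hatch's face; the pin ends 20 mm above it, is full thickness to 16 mm below it. Guide straps to either side rise 22 mm above the face. Axes turn with the hatch: x up the slope, y along the bolt's travel to the keeper (left seen from the robot), z along the pin.
- bolt_tip (a point): Rounded end of the bolt's steel rod (12 mm thick) that enters the keeper: on the rod's axis, 12 mm above the hatch's face, 84 mm along y from the handle's axis; axes as for bolt_handle. Drawn right back it lies within the hatch's edge, 21 mm before the keeper's near side.
- keeper_eye (a point): Centre of the keeper's opening, a steel staple fixed on the plywood border left of the hatch, 16 mm long along the bolt's travel. With the hatch fully shut the rod passes under its cross bar with 1.5 mm to spare. The bar's top is 13.5 mm off this point, square to the slope. Axes of the fixed separator: x level, front to back, y left along the hinge and the bolt's travel, z up.
- hatch_hinge (a point): Middle of the hatch's hinge line, at the upper, far edge of the hatch, on the fixed separator; axes as for keeper_eye. The hatch is a wooden panel, 148 mm down the slope by 182 mm. Shut, its face falls from this line towards the robot at 35 degrees to the level. The bolt's rod and handle lie 115 mm down the slope from this line.
- hatch (a joint): Hatch angle, rad: 0 fully shut on its stop, growing as the near edge lifts. Left alone it stands open on its spring at about 0.25 to 0.31; pressing it fully shut takes about 8 to 10 N at the handle, and unbolted it springs open again. Stopped by the bolt landing on the keeper it reads about 0.17.
- bolt (a joint): Bolt travel, m: 0 drawn right back, 0.038 fully home; both ends are firm stops. It slides stiffly (about 2.5 N, more while the spring presses it against the keeper) and stays where it is left. At the start it is part way out, 0.026 to 0.032; below about 0.020 its tip is clear of the keeper.
- hex_keys: Loose folded hex key set, 32 x 100 x 26 mm, lying on top of the separator's head (344 mm above the bench); a bystander. Origin at the middle of its underside.
- black_tape: Loose small roll of black tape, 53 mm across, 19 mm high, lying on the bench to the right of the separator; a bystander. Origin at the middle of its underside.
- head_edge (a point): Middle of the lower front edge of the separator's grey head, which overhangs the hatch over the whole width (276 mm), 288 mm above the bench; axes as for keeper_eye. Because of it a tool reaching the handle must lean back towards the robot, about 30 to 40 degrees from vertical. The separator is a fixed plywood box, 212 mm deep and 270 mm wide; a fixed pencil lies on its head.

How it is judged:
By the outcome, as a careful person would: the job done as asked, in the order asked, and still so for the second after the job is handed in, with the robot touching nothing.
It also fails if it takes over 40 s, if anything falls off the work surface, if the arm or the gripper's body presses on something with over 40 N, if the wrist force passes 120 N, or if a joint passes its speed limit or range.

ROBOT

A 6-joint arm with a two-finger parallel gripper is mounted at the origin on a cart in front of the work surface, level with it; the furniture and walls round the work are solid. World frame = base frame: x ahead of the robot, y to its left, z up, the work surface at z = 0. Lengths are in m, angles in rad, forces in N, time in s.
With the tool pointing down it reaches from about 0.275 to 1 m from the base axis. Payload 8.4 kg.
Tool frame: the origin (TCP) lies on the centre line of the jaws, within the pads' length; the fingertips stand 14 mm ahead of it and the grasp point (between the pads) lies 5 mm behind it; z points along the fingers, y is the line along which they close (so a half turn about z gives the same grasp; the last joint's range is limited). The gripper opens to 85 mm and grips with 20 to 120 N. Pads are 22 mm wide; open, the fingers measure 114 mm over their backs; the gripper's body (76 mm by 85 mm) begins 54 mm behind the grasp point. The pads swing forward as they close: fully open they stand 13 mm farther back than shut.
Start: joints at [1.25, 0.353, 1.633, -0, 1.155, -0.002], TCP at [0.196, 0.594, 0.245] pointing down, gripper open.
Joint ranges: [-2.63, 2.63], [-0.92, 2.1], [0.06, 2.66], [-1.3, 4.44], [0, 2.69], [-3.02, 3.02]. Speed limits (rad/s): [2.22, 2.22, 2.79, 3.14, 3.14, 3.14].

INTERFACE

Orientations are given as [roll, pitch, yaw] about the fixed x, y, z axes, in that order (R = Rz(yaw) Ry(pitch) Rx(roll)).
In Python, from rig import manip gives the robot as it stands. The module is installed in compiled form; this text tells all that it offers.
- The arm moves only by the shell command python3 -m creep 'ROWS' [FORCE]. ROWS is JSON, a list of rows, each a list of 7 numbers: the shift along the tool's x, y, z in cm, then the turn, a rotation vector about the tool's x, y, z in degrees, then the finger opening in cm, from 0 to 8.54. In form: [[tx, ty, tz, rx, ry, rz, claw], ...]. A call has 1 to 12 rows; each row shifts and turns the commanded pose from where the row before left it, along the tool's axes as they then stand; what a row does not reach is not made up. A row lasts 1/10 s, in which the tool goes at most 50 mm and 8.59 degrees, less where a joint would pass 70% of its speed; a pose out of reach is approached as far as the arm can. A call with a gripper value outside its range is refused whole. The fingers move at their own pace and stop on an object; FORCE is the grip in N (left out, the last holds). Time passes only in rows, so rows that do not move let the fingers close. It gives the time, the measured TCP pose, the force, the opening and the grip force at its end, in the units of the state.
- manip.get_obs(): the state, without advancing time (a new reading comes with each control period).
- manip.grab_frame(name): name is "side" or "top"; returns (picture, depth): 480x640x3 uint8, red, green, blue; 480x640 float32, m along the optical axis (not along the pixel's ray), 0 where there is no reading.
- manip.camera_params(name): a dict with "vfov" (degrees; the focal length in pixels is half the picture's height over the tangent of half this angle, whatever the lens; pixels are square), "cx", "cy" (the principal point, pixels), "k1" (the pictures are not rectified: a ray, as slopes to the right and down, at radius r is drawn at 1 + k1 r^2 times it, then the intrinsics apply), "extrinsics" (4x4, takes a point from camera to world coordinates). Camera axes: x right, y down, z forward; pixel columns grow to the right and rows downward; lengths in m; the calibration is good to about 2 mm. A picture is of the moment at which its call begins. camera_params takes no time and is no camera call.
- manip.finish_job(): hands the job in; it is judged then, once.
Trained networks look in the newest picture that a camera, given by its name, has taken for a name from the list of things; names that differ only in an ending like _2 or _b are one class to them, and where a whole thing is asked for, a point or a joint stands for the part that bears it (a point fixed in the world has none). Each returns a list of dicts, best first, with "confidence" (0 to 1); they miss things now and then, are a little off and sometimes report something else, mostly with a low value. They report only what shows in the picture. A call takes as long as a camera call.
- manip.look_for(camera, thing): "xyz" ([x, y, z] in m, in world coordinates, good to about 4 mm: the middle of the surface that is visible of it).
The state is a dict: "time": time; "joint_pos": joint angles; "qd": joint speeds; "effort": joint torques, N m; "eef_pos": TCP position; "tcp_rot": TCP orientation; "contact_force": force on the tool from outside, world axes, zero at the start; "ft_torque": the same for the moment, N m; "opening": finger opening in m; "finger_force": force on a finger pad.
Only numpy, scipy, OpenCV 4.12 (cv2) and the standard library are available. Lean on these libraries where they do the work, as an engineer would, in place of code of your own. Each camera call takes 0.05 s, during which the arm holds its last target. There are 200 camera calls.

## Working session

There is one attempt and no reset: what is moved stays moved. The work goes in short steps, Python scripts to look and compute and a shell command to move; the robot and the scene stay as the last step left them, time stands still between calls to the robot, and variables do not carry over. Pictures are saved under pics/ and viewed, at most 10 in all, crops included, and the job is handed in when it is done.

```bash
mkdir -p pics; cat > h.py <<'E'
from rig import manip
import numpy as np, cv2
from scipy.spatial.transform import Rotation as R
def shot(cam,name):
    p,d=manip.grab_frame(cam); cv2.imwrite(f'pics/{name}.png',p[:,:,::-1]); np.save(f'{name}_d.npy',d); return p,d
def px2w(cam,u,v,z):
    c=manip.camera_params(cam); f=240/np.tan(np.radians(c['vfov']/2))
    K=np.array([[f,0,c['cx']],[0,f,c['cy']],[0,0,1]])
    q=cv2.undistortPoints(np.array([[[u,v]]],float),K,np.array([c['k1'],0,0,0]))[0,0]
    return (np.array(c['extrinsics'])@[q[0]*z,q[1]*z,z,1])[:3]
def w2px(cam,P):
    c=manip.camera_params(cam); f=240/np.tan(np.radians(c['vfov']/2)); K=np.array([[f,0,c['cx']],[0,f,c['cy']],[0,0,1]])
    E=np.linalg.inv(np.array(c['extrinsics'])); p=(E@np.r_[P,1])[:3]
    return cv2.projectPoints(p.reshape(1,3),np.zeros(3),np.zeros(3),K,np.array([c['k1'],0,0,0]))[0].ravel()
E
python3 - <<'E'
from h import *
for c in ('side','top'):
    shot(c,c+'0')
    for t in ('bolt_handle','bolt_tip','keeper_eye','hatch_hinge','head_edge','hatch','hex_keys','black_tape'):
        for r in manip.look_for(c,t)[:2]: print(c,t,np.round(r['xyz'],4),round(r['confidence'],2),np.round(w2px(c,r['xyz'])))
    print(np.round(manip.camera_params(c)['extrinsics'],3).tolist())
o=manip.get_obs();print(o)
E
```

```text
side bolt_handle [0.491  0.0784 0.1561] 0.91 [268. 288.]
side bolt_tip [0.4912 0.0789 0.1565] 0.84 [268. 287.]
side keeper_eye [0.5241 0.0064 0.1664] 0.7 [306. 284.]
side hatch_hinge [0.5254 0.0027 0.1617] 0.85 [308. 286.]
side head_edge [ 0.5227 -0.0014  0.1609] 0.57 [309. 287.]
side hatch [0.5182 0.0412 0.1527] 0.88 [291. 288.]
side hex_keys [0.5223 0.0424 0.1532] 0.64 [291. 286.]
side hex_keys [ 0.6336 -0.2149  0.021 ] 0.41 [424. 346.]
side black_tape [ 0.6311 -0.2144  0.0201] 0.75 [423. 347.]
[[0.496, -0.338, 0.8, -0.275], [-0.868, -0.17, 0.466, -0.473], [-0.021, -0.926, -0.378, 0.628], [0.0, 0.0, 0.0, 1.0]]
top bolt_handle [0.4885 0.0848 0.1554] 0.55 [288. 272.]
top bolt_tip [0.4914 0.0923 0.1572] 0.94 [285. 270.]
top keeper_eye [0.5161 0.054  0.2567] 0.88 [302. 232.]
top hatch_hinge [0.5186 0.0481 0.2534] 0.87 [305. 232.]
top hatch [0.521  0.052  0.1567] 0.61 [304. 259.]
top hex_keys [0.5423 0.0302 0.3679] 0.88 [313. 183.]
top black_tape [ 0.6256 -0.2061  0.0197] 0.64 [407. 257.]
[[-0.003, -0.786, 0.618, -0.06], [-1.0, -0.001, -0.005, 0.013], [0.005, -0.618, -0.786, 0.967], [0.0, 0.0, 0.0, 1.0]]
{'time': 0.9, 'joint_pos': array([ 1.24957839e+00,  3.52956091e-01,  1.63338337e+00,  3.77431402e-05,
        1.15521265e+00, -2.38837530e-03]), 'qd': array([-0.00020679, -0.00102395,  0.00051188, -0.0011903 ,  0.00199036,
       -0.00054998]), 'effort': array([-1.29269651e-03, -6.05165505e+01, -3.42446172e+01,  1.01011892e-05,
        8.67511208e-04,  1.01089100e-05]), 'eef_pos': array([0.19589508, 0.59351725, 0.24531554]), 'tcp_rot': array([ 3.14155203e+00, -3.44341682e-05,  2.82274786e+00]), 'contact_force': array([ 0.23580442,  0.22290409, -0.51010033]), 'ft_torque': array([-0.00355398,  0.0546591 ,  0.02943244]), 'finger_force': 0.0, 'opening': 0.08511528953154641}
```

View pics/side0.png

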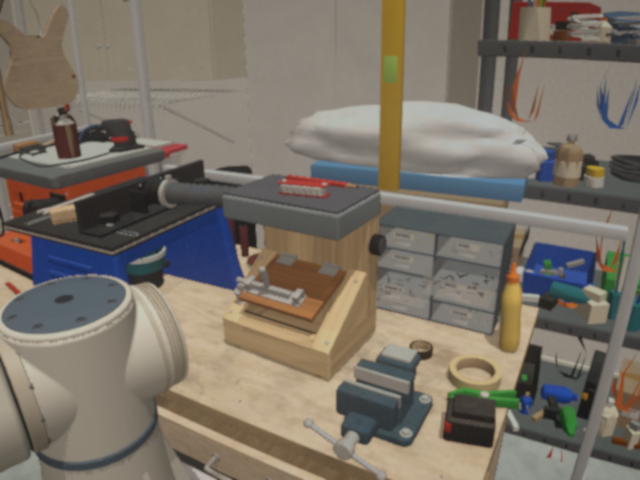

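View pics/top0.png

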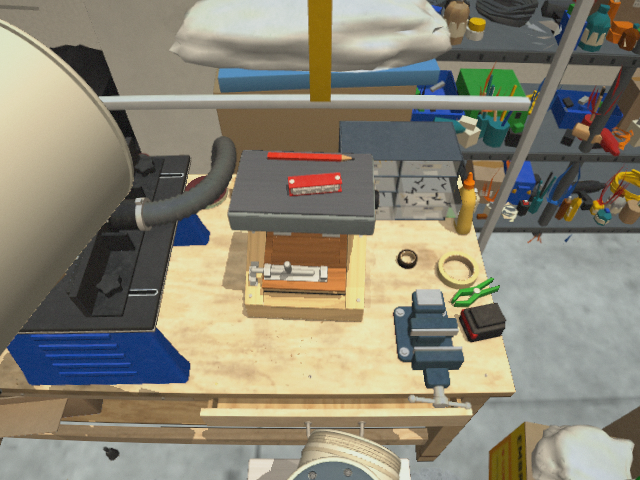

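The separator is near the image centre in both views: the handle pin is at top(287,266), the bolt assembly at top(250-328,272) and side(238-303,290), and the head's front edge at top(232-374,225). I'll enlarge both.

```bash
python3 - <<'E'
import cv2,numpy as np
a=cv2.imread('pics/top0.png')[205:325,225:385]; b=cv2.imread('pics/side0.png')[235:355,220:380]
cv2.imwrite('pics/c_top.png',cv2.resize(a,(800,600),interpolation=cv2.INTER_CUBIC))
cv2.imwrite('pics/c_side.png',cv2.resize(b,(800,600),interpolation=cv2.INTER_CUBIC))
E
```

```text
(no output)
```

View pics/c_top.png

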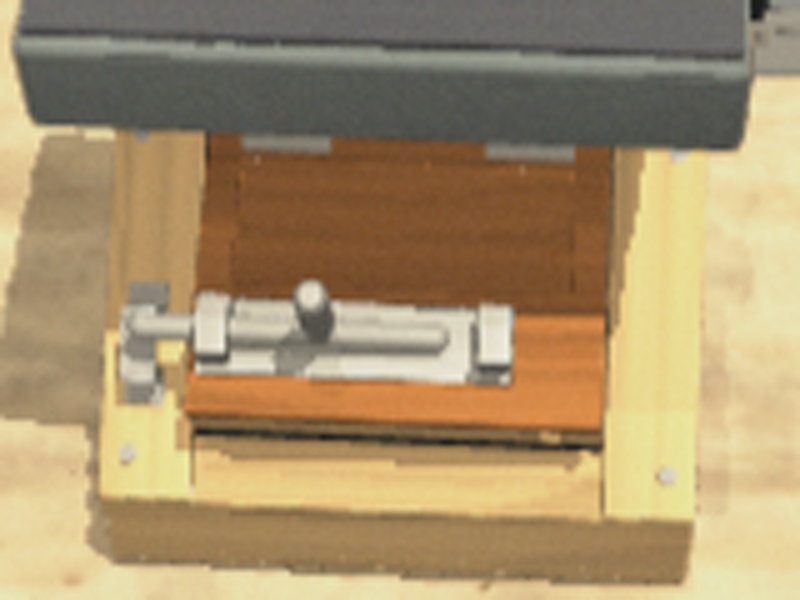

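View pics/c_side.png

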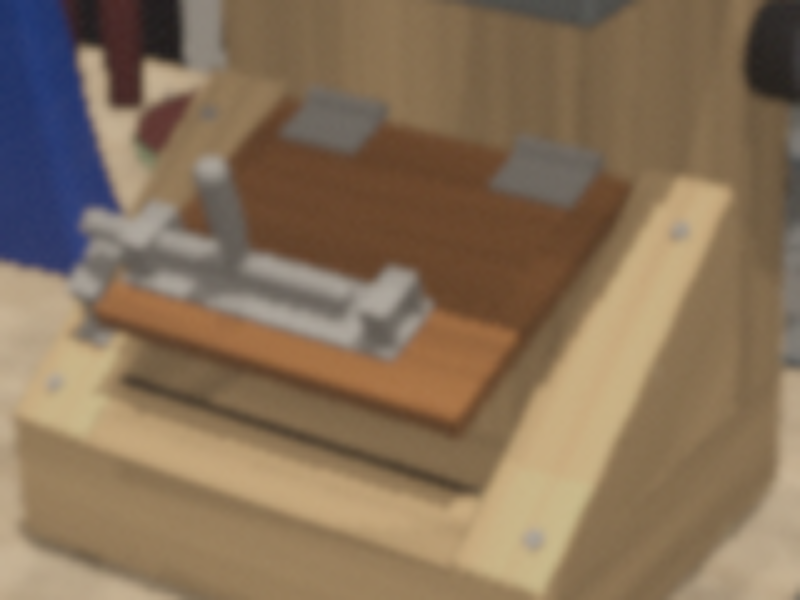

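Top crop: pin end at (311,292), keeper at about (140,345), and border screws at (127,453), (667,476), (142,133) and (679,155). Side crop: pin end at (211,165), and screws at (54,383), (533,540), (209,111) and (680,231). The bolt tip reaches over the keeper, and the hatch is open. Next I'll triangulate these.

```bash
cat >> h.py <<'E'
def tri(pt,ps):
    A=[];b=[];L=[]
    for cam,(u,v) in (('top',pt),('side',ps)):
        o=np.array(manip.camera_params(cam)['extrinsics'])[:3,3]; d=px2w(cam,u,v,1)-o; d/=np.linalg.norm(d)
        M=np.eye(3)-np.outer(d,d); A.append(M); b.append(M@o)
    X=np.linalg.lstsq(np.vstack(A),np.hstack(b),rcond=None)[0]
    return X,[np.round(np.linalg.norm(A[i]@X-b[i])*1e3,1) for i in (0,1)]
E
python3 - <<'E'
from h import *
T=lambda c:(225+c[0]/5-.4,205+c[1]/5-.4); S=lambda c:(220+c[0]/5-.4,235+c[1]/5-.4)
pts=dict(pin=((311,288),(211,165)),pinbase=((313,338),(230,270)),sNL=((127,453),(54,383)),sNR=((667,476),(533,540)),sUL=((142,133),(209,111)),sUR=((679,155),(680,231)),
hNL=((188,410),(100,308)),hNR=((603,430),(460,425)),frontTR=((693,520),(548,597)),frontTL=((100,497),(20,415)))
dt=np.load('top0_d.npy');ds=np.load('side0_d.npy')
X={}
for k,(a,b) in pts.items():
    X[k],r=tri(T(a),S(b)); a=T(a);b=S(b)
    print(k,np.round(X[k],4),r,'depth top',np.round(px2w('top',*a,dt[int(round(a[1])),int(round(a[0]))]),4),'side',np.round(px2w('side',*b,ds[int(round(b[1])),int(round(b[0]))]),4))
y=(X['sNL']+X['sUL']-X['sNR']-X['sUR']);print('yaw',np.degrees(np.arctan2(-y[0],y[1])))
x=(X['sUL']+X['sUR']-X['sNL']-X['sNR']);print('yaw',np.degrees(np.arctan2(x[1],x[0])),'slope',np.degrees(np.arctan2(x[2],np.hypot(*x[:2]))))
E
```

```text
pin [0.4807 0.0846 0.2039] [np.float64(0.8), np.float64(0.8)] depth top [0.4801 0.085  0.2036] side [0.4796 0.0829 0.2051]
pinbase [0.4923 0.0873 0.1506] [np.float64(1.1), np.float64(1.1)] depth top [0.4892 0.0876 0.1536] side [0.4903 0.0846 0.1528]
sNL [0.4763 0.1746 0.0819] [np.float64(1.5), np.float64(1.5)] depth top [0.4776 0.1762 0.0773] side [0.4781 0.1744 0.0819]
sNR [ 0.4644 -0.0688  0.0821] [np.float64(1.5), np.float64(1.5)] depth top [ 0.465  -0.0682  0.0786] side [ 0.4629 -0.0711  0.0846]
sUL [0.5939 0.1684 0.1669] [np.float64(1.9), np.float64(1.9)] depth top [0.5959 0.1703 0.162 ] side [0.5966 0.1683 0.1669]
sUR [ 0.5822 -0.0748  0.1653] [np.float64(1.6), np.float64(1.6)] depth top [ 0.5834 -0.0741  0.1619] side [ 0.5825 -0.0762  0.1666]
hNL [0.47   0.141  0.1295] [np.float64(2.3), np.float64(2.3)] depth top [0.4691 0.1426 0.1275] side [0.4716 0.1396 0.1304]
hNR [ 0.4615 -0.0385  0.1265] [np.float64(2.0), np.float64(2.0)] depth top [ 0.5262 -0.0437  0.019 ] side [ 0.468  -0.0367  0.1239]
frontTR [ 0.4512 -0.0814  0.067 ] [np.float64(2.4), np.float64(2.4)] depth top [ 0.4511 -0.0802  0.0633] side [ 0.4538 -0.0824  0.0674]
frontTL [0.4627 0.1862 0.0686] [np.float64(3.2), np.float64(3.2)] depth top [0.4622 0.1887 0.0643] side [0.4661 0.1853 0.0689]
yaw -2.7716222616768302
yaw -2.971933394031549 slope 35.50840832312594
```

```bash
cat >> h.py <<'E'
yaw=np.radians(-2.87); ex=np.array([np.cos(yaw),np.sin(yaw),0]); ey=np.array([-np.sin(yaw),np.cos(yaw),0]); ez=np.array([0,0,1.])
def Rlean(deg):
    a=np.radians(deg); z=np.sin(a)*ex-np.cos(a)*ez; return np.c_[np.cross(ey,z),ey,z]
def togo(p,deg):
    o=manip.get_obs(); Rc=R.from_euler('xyz',o['tcp_rot']).as_matrix(); d=np.asarray(p)-o['eef_pos']
    Rt=Rlean(deg)
    print('t',round(o['time'],2),'tcp',np.round(o['eef_pos'],4),'F',np.round(o['contact_force'],1),'open',round(o['opening'],4),'ff',round(o['finger_force'],1))
    print('shift world',np.round(d*100,2),'cur tool cm',np.round(Rc.T@d*100,2),'goal-tool cm',np.round(Rt.T@d*100,2),'turn',np.round(np.degrees(R.from_matrix(Rc.T@Rt).as_rotvec()),2))
E
python3 - <<'E'
from h import *
c=manip.camera_params('top')
def atz(u,v,z):
    o=np.array(c['extrinsics'])[:3,3]; d=px2w('top',u,v,1)-o; return o+d*(z-o[2])/d[2]
for q in ((35,122),(743,147)): print('head edge',atz(225+q[0]/5-.4,205+q[1]/5-.4,.288))
d=np.load('top0_d.npy'); P=np.array([px2w('top',u,v,d[v,u]) for v in range(0,480,8) for u in range(0,230,8) if d[v,u]>.3])
for y0 in (.2,.3,.4,.5):
    m=P[(P[:,1]>y0)&(P[:,1]<y0+.1)&(P[:,0]>.15)&(P[:,2]<.5)]
    print(y0,[(round(a,2),round(float(m[(m[:,0]>a)&(m[:,0]<a+.1),2].max()),3)) for a in (.1,.2,.3,.4,.5,.6,.7) if ((m[:,0]>a)&(m[:,0]<a+.1)).any()])
tip=np.array([.4807,.0846,.2039]); n=lambda s:-np.sin(s)*ex+np.cos(s)*ez; up=lambda s:np.cos(s)*ex+np.sin(s)*ez
s=np.radians(19); g=tip-.020*n(s); h=tip-.068*n(s)+.115*up(s); S=np.radians(35)
print('grip',g,'hinge',h,'shut grip',h-.115*up(S)+.048*n(S))
for L in (32,):
    z=Rlean(L)[:,2]; pre=g+.005*z-.10*z; print('pre',pre); togo(pre,L)
E
```

```text
head edge [0.49876505 0.18768627 0.288     ]
head edge [ 0.48654703 -0.08521196  0.288     ]
0.2 [(0.2, 0.001), (0.3, 0.001), (0.4, 0.002), (0.5, 0.339), (0.6, 0.31), (0.7, 0.281)]
0.3 [(0.2, 0.271), (0.3, 0.308), (0.4, 0.338), (0.5, 0.357), (0.6, 0.308), (0.7, 0.283)]
0.4 [(0.2, 0.273), (0.3, 0.345), (0.4, 0.343), (0.5, 0.0), (0.6, 0.342), (0.7, 0.308)]
0.5 [(0.1, 0.253), (0.2, 0.273), (0.3, 0.275), (0.4, -0.489)]
grip [0.4872032  0.08427398 0.18498963] hinge [0.61140912 0.07804717 0.17704507] shut grip [0.48982765 0.0841424  0.15040308]
pre [0.43692401 0.08679462 0.2655542 ]
t 0.9 tcp [0.1959 0.5935 0.2453] F [ 0.2  0.2 -0.5] open 0.0851 ff 0.0
shift world [ 24.1  -50.67   2.02] cur tool cm [-38.77 -40.56  -2.03] goal-tool cm [-23.64 -49.4   12.38] turn [ -4.3  -31.81 -15.  ]
```

```bash
python3 -m creep '[[0,0,-4.5,0,0,0,8.5],[0,0,-4.5,0,0,0,8.5],[0,0,-4.5,0,0,0,8.5],[0,0,-4.5,0,0,0,8.5],[-2.6,-3.8,0,0,0,0,8.5],[-2.6,-3.8,0,0,0,0,8.5],[-2.6,-3.8,0,0,0,0,8.5],[-2.6,-3.8,0,0,0,0,8.5],[-2.6,-3.8,0,0,0,0,8.5],[-2.6,-3.8,0,0,0,0,8.5],[-2.6,-3.8,0,0,0,0,8.5],[-2.6,-3.8,0,0,0,0,8.5]]' 60; python3 -c "
from h import *
z=Rlean(36)[:,2]; pre=np.array([.4872,.0843,.185])-.095*z; print(pre); togo(pre,36)"
```

```text
time: 2.1
eef_pos: [0.2981, 0.2379, 0.4255]
tcp_rot: [3.141, 0.001, 2.823]
contact_force: [1.3, -1.1, -0.3]
opening: 0.0847
finger_force: 0.0
[0.43143044 0.08709589 0.26185661]
t 2.1 tcp [0.2981 0.2379 0.4255] F [ 1.3 -1.1 -0.3] open 0.0847 ff 0.0
shift world [ 13.34 -15.08 -16.36] cur tool cm [-17.37 -10.16  16.37] goal-tool cm [ -1.77 -14.39  21.51] turn [ -4.79 -35.74 -14.86]
```

```bash
python3 -m creep '[[0,0,0,-0.96,-7.15,-2.97,8.5],[0,0,0,-0.96,-7.15,-2.97,8.5],[0,0,0,-0.96,-7.15,-2.97,8.5],[0,0,0,-0.96,-7.15,-2.97,8.5],[0,0,0,-0.96,-7.15,-2.97,8.5],[-0.3,-2.6,3.4,0,0,0,8.5],[-0.3,-2.6,3.4,0,0,0,8.5],[-0.3,-2.6,3.4,0,0,0,8.5],[-0.3,-2.6,3.4,0,0,0,8.5],[-0.3,-2,3.4,0,0,0,8.5],[0,-1,2,0,0,0,8.5],[0,0,0,0,0,0,8.5]]'; python3 - <<'E'
from h import *
z=Rlean(36)[:,2]; togo(np.array([.4872,.0843,.185])+.005*z,36)
p,d=shot('side','side1'); cv2.imwrite('pics/s1.png',cv2.resize(p[200:350,200:400,::-1],(800,600),interpolation=cv2.INTER_CUBIC))
E
```

```text
time: 3.3
eef_pos: [0.4145, 0.0972, 0.2781]
tcp_rot: [-3.139, 0.624, 3.088]
contact_force: [0.5, -0.2, 0.4]
opening: 0.0849
finger_force: 0.0
t 3.3 tcp [0.4145 0.0972 0.2781] F [ 0.5 -0.2  0.4] open 0.0849 ff 0.0
shift world [ 7.57 -1.3  -9.72] cur tool cm [-0.51 -0.87 12.35] goal-tool cm [-0.45 -0.92 12.34] turn [-0.26 -0.23 -0.14]
```

View pics/s1.png

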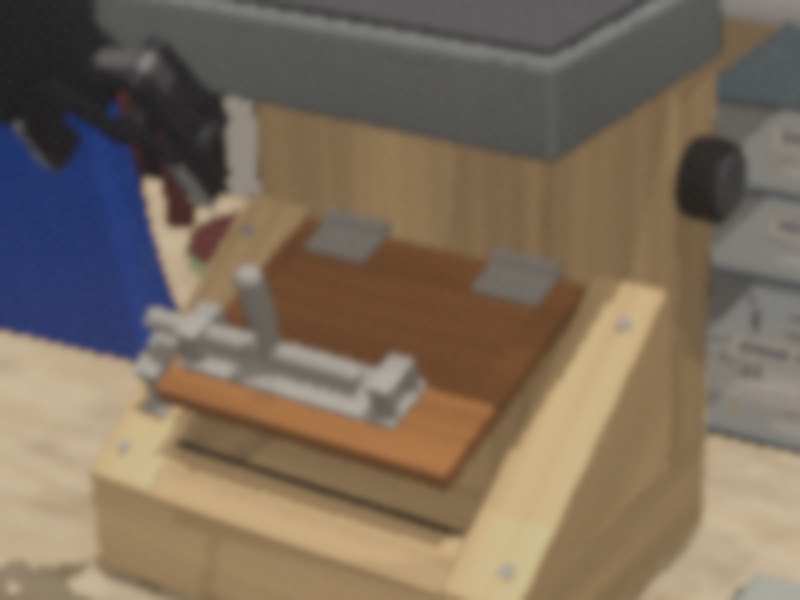

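The fingers, at (50-220,60-190), hang above and in front of the pin, whose end is at (250,275). The way in is clear, so I'll go in and close.

```bash
python3 -m creep '[[-0.4,-0.9,2,0,0,0,8.5],[0,0,3,0,0,0,8.5],[0,0,3,0,0,0,8.5],[0,0,2.5,0,0,0,8.5],[0,0,1.5,0,0,0,8.5],[0,0,0,0,0,0,8.5],[0,0,0,0,0,0,3.5],[0,0,0,0,0,0,3.5],[0,0,0,0,0,0,3.5]]' 60; python3 - <<'E'
from h import *
z=Rlean(36)[:,2]; togo(np.array([.4872,.0843,.185])+.005*z,36)
p,d=shot('side','side2'); cv2.imwrite('pics/s2.png',cv2.resize(p[200:350,200:400,::-1],(800,600),interpolation=cv2.INTER_CUBIC))
E
```

```text
time: 4.25
eef_pos: [0.4882, 0.0871, 0.1868]
tcp_rot: [3.141, 0.63, 3.091]
contact_force: [0.0, -0.6, 0.6]
opening: 0.0436
finger_force: 0.0
t 4.25 tcp [0.4882 0.0871 0.1868] F [ 0.  -0.6  0.6] open 0.0436 ff 0.0
shift world [ 0.2  -0.3  -0.59] cur tool cm [ 0.17 -0.29  0.6 ] goal-tool cm [ 0.17 -0.29  0.6 ] turn [ 0.    0.08 -0.03]
```

View pics/s2.png

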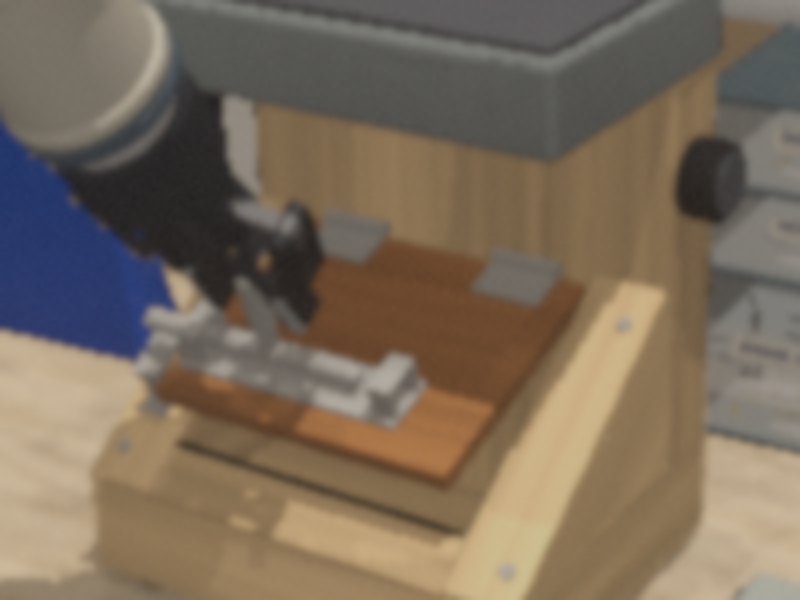

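The pin, at (258,310), stands between the fingers and its top is inside the jaws. I'll trim the position and close.

```bash
python3 -m creep '[[0.15,-0.25,0.3,0,0,0,3],[0,0,0,0,0,0,1],[0,0,0,0,0,0,1],[0,0,0,0,0,0,1],[0,0,0,0,0,0,1],[0,0,0,0,0,0,1],[0,0,0,0,0,0,1]]' 60; python3 -c "
from h import *
print(manip.get_obs()['tcp_rot']); togo([.4872,.0843,.185],36)"
```

```text
time: 5.0
eef_pos: [0.4883, 0.0842, 0.1822]
tcp_rot: [-3.141, 0.628, 3.091]
contact_force: [-4.4, 1.1, 2.5]
opening: 0.0136
finger_force: 58.6
[-3.14121251  0.62752246  3.09103678]
t 5.0 tcp [0.4883 0.0842 0.1822] F [-4.4  1.1  2.5] open 0.0136 ff 58.6
shift world [-0.11  0.01  0.28] cur tool cm [-0.08  0.   -0.29] goal-tool cm [-0.08  0.   -0.29] turn [-0.04 -0.05 -0.02]
```

```bash
python3 -m creep '[[0,-0.6,0,0,0,0,1],[0,-0.6,0,0,0,0,1],[0,-0.6,0,0,0,0,1],[0,-0.5,0,0,0,0,1],[0,0,0,0,0,0,1]]'; python3 -m creep '[[0,-0.2,0,0,0,0,1],[0,-0.2,0,0,0,0,1],[0,0,0,0,0,0,1]]'
```

```text
time: 5.5
eef_pos: [0.4872, 0.0604, 0.1822]
tcp_rot: [-3.141, 0.627, 3.09]
contact_force: [-3.3, 0.7, 1.0]
opening: 0.0133
finger_force: 58.6
time: 5.8
eef_pos: [0.487, 0.057, 0.1822]
tcp_rot: [-3.141, 0.628, 3.091]
contact_force: [-4.4, 2.1, -0.7]
opening: 0.0134
finger_force: 58.6
```

```bash
python3 -m creep '[[0,-0.2,0,0,0,0,1],[0,0,0,0,0,0,1]]'; python3 -m creep '[[0,-0.2,0,0,0,0,1],[0,0,0,0,0,0,1]]'; python3 - <<'E'
from h import *
p,d=shot('side','side3'); cv2.imwrite('pics/s3.png',cv2.resize(p[240:330,220:340,::-1],(800,600),interpolation=cv2.INTER_CUBIC))
E
```

```text
time: 6.0
eef_pos: [0.487, 0.0556, 0.1823]
tcp_rot: [3.141, 0.628, 3.091]
contact_force: [-3.6, 4.1, 0.6]
opening: 0.0136
finger_force: 58.8
time: 6.2
eef_pos: [0.487, 0.0552, 0.1824]
tcp_rot: [3.137, 0.629, 3.092]
contact_force: [-5.8, 15.5, 0.4]
opening: 0.0135
finger_force: 59.2
```

View pics/s3.png

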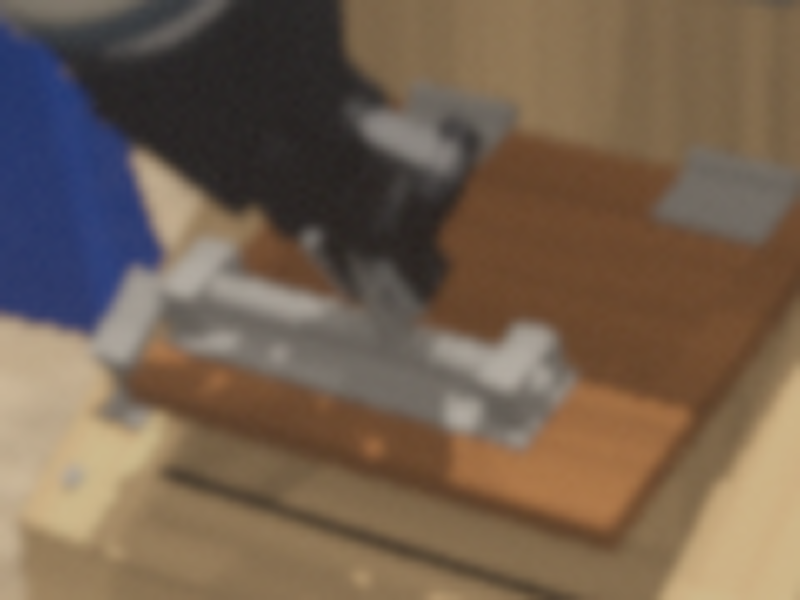

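The bolt is at its back stop: the y force rose to 15 N and no rod shows between the left strap (200,270) and the keeper (130,320). Now I'll press the hatch down along its arc.

```bash
python3 -m creep '[[0,0.15,0,0,0,0,1],[0.34,0,0.47,0,0,0,1],[0.34,0,0.47,0,0,0,1],[0.34,0,0.47,0,0,0,1],[0,0,0,0,0,0,1]]' 70; python3 -m creep '[[0.27,0,0.5,0,0,0,1],[0.27,0,0.5,0,0,0,1],[0.13,0,0.25,0,0,0,1],[0,0,0,0,0,0,1]]'
```

```text
time: 6.75
eef_pos: [0.4871, 0.0555, 0.1657]
tcp_rot: [3.137, 0.626, 3.086]
contact_force: [-7.1, 5.9, 4.0]
opening: 0.0136
finger_force: 69.5
time: 7.15
eef_pos: [0.4883, 0.0554, 0.1588]
tcp_rot: [3.139, 0.613, 3.092]
contact_force: [-16.1, 7.5, 8.5]
opening: 0.013
finger_force: 71.0
```

```bash
python3 -m creep '[[0,0,0,0,0,0,1],[0,0,0,0,0,0,1]]'; python3 - <<'E'
from h import *
print(manip.get_obs()['ft_torque'])
p,d=shot('side','side4'); cv2.imwrite('pics/s4.png',cv2.resize(p[210:345,200:380,::-1],(800,600),interpolation=cv2.INTER_CUBIC))
E
```

```text
time: 7.35
eef_pos: [0.4883, 0.0554, 0.1589]
tcp_rot: [3.139, 0.614, 3.092]
contact_force: [-16.6, 7.9, 7.4]
opening: 0.0127
finger_force: 71.0
[1.05969963 0.91177853 0.60891176]
```

View pics/s4.png

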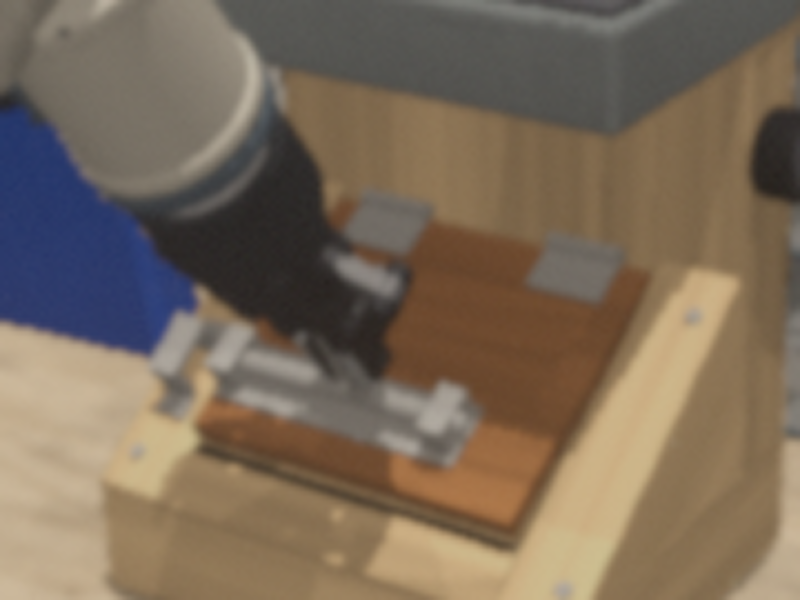

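The hatch is nearly down, with a narrow gap still at its front edge around (350,490). The arm stopped short, so I'll check the joints.

```bash
python3 - <<'E'
from h import *
o=manip.get_obs(); print(np.round(o['joint_pos'],3),np.round(o['effort'],1)); togo([.4890,.0555,.150],36)
E
python3 -m creep '[[0.2,0,-0.15,0,0,0,1],[0,0,0,0,0,0,1]]'
```

```text
[ 0.206  0.102  2.4   -1.295  0.15  -0.069] [ -4.8 -28.4 -29.2  -0.9   1.9  -0. ]
t 7.4 tcp [0.4882 0.0554 0.1589] F [-16.1   7.8   7.4] open 0.0135 ff 71.0
shift world [ 0.08  0.01 -0.89] cur tool cm [0.45 0.01 0.77] goal-tool cm [0.46 0.01 0.76] turn [ 0.14 -0.85  0.02]
time: 7.6
eef_pos: [0.4878, 0.0555, 0.1605]
tcp_rot: [3.14, 0.617, 3.092]
contact_force: [-7.3, 4.3, 7.3]
opening: 0.0136
finger_force: 70.1
```

Joint 4 is at its limit (-1.295 against -1.3) because the steep lean brings the wrist close to singular. I'll lean less, pivoting about the pin, and then continue.

```bash
python3 -m creep '[[0,0,0,0,2.5,0,1],[0,0,0,0,2.5,0,1],[0,0,0,0,2.5,0,1],[0,0,0,0,0,0,1]]'; python3 - <<'E'
from h import *
o=manip.get_obs(); print(np.round(o['joint_pos'],3),np.round(o['ft_torque'],2)); togo([.4880,.0555,.150],29)
E
```

```text
time: 8.0
eef_pos: [0.4886, 0.0545, 0.1607]
tcp_rot: [-3.14, 0.537, 3.088]
contact_force: [-20.1, 35.5, 6.9]
opening: 0.0132
finger_force: 72.8
[ 0.193  0.096  2.348 -0.633  0.215 -0.737] [5.22 1.76 2.79]
t 8.0 tcp [0.4886 0.0545 0.1607] F [-20.1  35.5   6.9] open 0.0132 ff 72.8
shift world [-0.06  0.1  -1.07] cur tool cm [0.6  0.1  0.88] goal-tool cm [0.58 0.09 0.9 ] turn [-0.19  1.77 -0.15]
```

```bash
python3 -m creep '[[0.15,0.3,-0.1,0,0,0,1],[0,0,0,0,0,0,1]]'; python3 -m creep '[[0.2,0,0.35,0,0,0,1],[0.2,0,0.35,0,0,0,1],[0,0,0,0,0,0,1]]'; python3 -c "
from h import *
print(np.round(manip.get_obs()['joint_pos'],3))"
```

```text
time: 8.2
eef_pos: [0.4881, 0.0555, 0.1616]
tcp_rot: [-3.134, 0.539, 3.09]
contact_force: [-3.9, 5.2, 8.1]
opening: 0.0131
finger_force: 71.1
time: 8.5
eef_pos: [0.4889, 0.0554, 0.1536]
tcp_rot: [-3.135, 0.54, 3.09]
contact_force: [-2.5, 5.8, 9.1]
opening: 0.0135
finger_force: 71.3
[ 0.2    0.114  2.354 -0.741  0.201 -0.623]
```

```bash
python3 -m creep '[[0.08,0,0.19,0,0,0,1],[0.08,0,0.19,0,0,0,1],[0,0,0,0,0,0,1]]'; python3 -m creep '[[0.08,0,0.19,0,0,0,1],[0,0,0,0,0,0,1]]'
```

```text
time: 8.8
eef_pos: [0.4895, 0.0554, 0.1498]
tcp_rot: [-3.135, 0.54, 3.09]
contact_force: [-3.6, 5.1, 11.0]
opening: 0.0133
finger_force: 71.6
time: 9.0
eef_pos: [0.4898, 0.0554, 0.1478]
tcp_rot: [-3.135, 0.54, 3.09]
contact_force: [-2.5, 5.6, 10.5]
opening: 0.0133
finger_force: 71.7
```

```bash
python3 -m creep '[[0.08,0,0.19,0,0,0,1],[0,0,0,0,0,0,1]]'; python3 -m creep '[[0.06,0,0.12,0,0,0,1],[0,0,0,0,0,0,1]]'
```

```text
time: 9.2
eef_pos: [0.4902, 0.0554, 0.1458]
tcp_rot: [-3.135, 0.54, 3.09]
contact_force: [-3.3, 4.8, 12.0]
opening: 0.0133
finger_force: 71.8
time: 9.4
eef_pos: [0.4904, 0.0554, 0.1446]
tcp_rot: [-3.135, 0.541, 3.09]
contact_force: [-4.0, 5.1, 12.9]
opening: 0.0132
finger_force: 72.1
```

```bash
python3 -m creep '[[0.05,0,0.1,0,0,0,1],[0,0,0,0,0,0,1]]'; python3 -m creep '[[0.05,0,0.1,0,0,0,1],[0,0,0,0,0,0,1]]'; python3 - <<'E'
from h import *
p,d=shot('side','side5'); a=p[240:330,220:340,::-1]
cv2.imwrite('pics/s5.png',cv2.resize(a,(800,600),interpolation=cv2.INTER_CUBIC))
E
```

```text
time: 9.6
eef_pos: [0.4907, 0.0554, 0.1438]
tcp_rot: [-3.135, 0.541, 3.09]
contact_force: [-6.3, 4.2, 17.2]
opening: 0.0137
finger_force: 72.7
time: 9.8
eef_pos: [0.4908, 0.0554, 0.1428]
tcp_rot: [-3.135, 0.542, 3.09]
contact_force: [-7.3, 4.5, 19.0]
opening: 0.0133
finger_force: 73.0
```

View pics/s5.png

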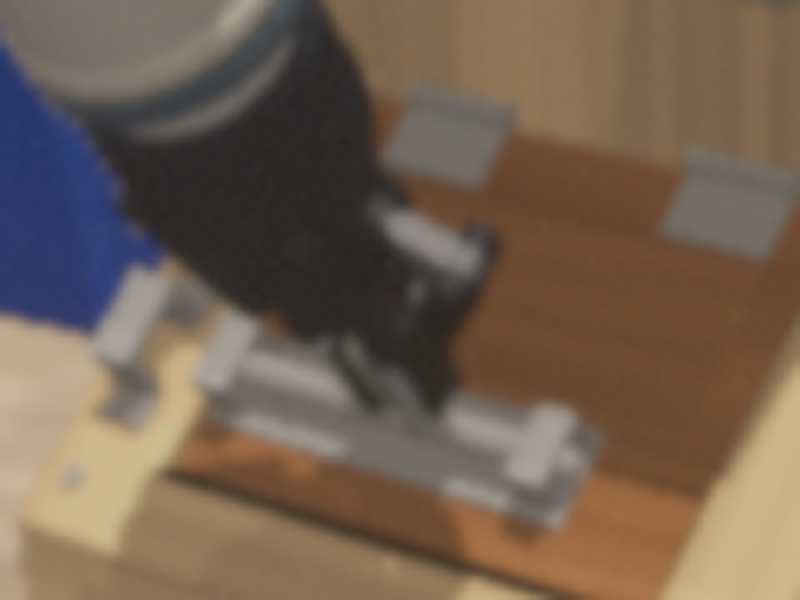

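The hatch now lies flush in its frame, with its near edge level with the border at (180,475) and the force rising past the spring load to 19 N. Next I'll slide the bolt home while keeping the pressure on.

```bash
python3 -m creep '[[0,0.5,0,0,0,0,1],[0,0.5,0,0,0,0,1],[0,0.5,0,0,0,0,1],[0,0.4,0,0,0,0,1],[0,0,0,0,0,0,1]]'; python3 -c "
from h import *
print(np.round(manip.get_obs()['joint_pos'],3))"
```

```text
time: 10.35
eef_pos: [0.4917, 0.074, 0.1427]
tcp_rot: [-3.134, 0.541, 3.09]
contact_force: [-7.4, 0.9, 20.8]
opening: 0.0133
finger_force: 73.2
[ 0.254  0.151  2.35  -0.931  0.204 -0.385]
```

```bash
python3 -m creep '[[0,0.3,0,0,0,0,1],[0,0.3,0,0,0,0,1],[0,0,0,0,0,0,1]]'; python3 -m creep '[[0,0.3,0,0,0,0,1],[0,0.3,0,0,0,0,1],[0,0.3,0,0,0,0,1],[0,0,0,0,0,0,1]]';  python3 -m creep '[[0,0.2,0,0,0,0,1],[0,0.2,0,0,0,0,1],[0,0,0,0,0,0,1]]'
```

```text
time: 10.65
eef_pos: [0.4919, 0.0798, 0.1427]
tcp_rot: [-3.134, 0.541, 3.09]
contact_force: [-7.8, -0.6, 21.8]
opening: 0.013
finger_force: 73.3
time: 11.05
eef_pos: [0.4924, 0.0888, 0.1426]
tcp_rot: [-3.134, 0.541, 3.09]
contact_force: [-8.6, -0.8, 21.2]
opening: 0.0131
finger_force: 73.4
time: 11.35
eef_pos: [0.4926, 0.0927, 0.1426]
tcp_rot: [-3.134, 0.541, 3.09]
contact_force: [-8.2, -1.1, 23.0]
opening: 0.013
finger_force: 73.4
```

```bash
python3 -m creep '[[0,0.2,0,0,0,0,1],[0,0,0,0,0,0,1]]'; python3 -m creep '[[0,0.15,0,0,0,0,1],[0,0,0,0,0,0,1]]'
```

```text
time: 11.55
eef_pos: [0.4926, 0.0937, 0.1424]
tcp_rot: [-3.131, 0.54, 3.089]
contact_force: [-6.7, -6.6, 23.2]
opening: 0.0135
finger_force: 73.5
time: 11.75
eef_pos: [0.4925, 0.0939, 0.1424]
tcp_rot: [-3.129, 0.54, 3.089]
contact_force: [-5.8, -14.0, 23.3]
opening: 0.0133
finger_force: 73.7
```

```bash
python3 -m creep '[[-0.05,-0.15,-0.1,0,0,0,1],[0,0,0,0,0,0,3.5],[0,0,0,0,0,0,4],[0,0,0,0,0,0,4],[0,0,0,0,0,0,4],[0,0,-1,0,0,0,4]]'; python3 -m creep '[[0,0,-2.5,0,0,0,4],[0,0,-3,0,0,0,4],[0,0,-3.5,0,0,0,4],[0,0,-4,0,0,0,4],[0,0,-4,0,0,0,4],[0,0,0,0,0,0,4]]'; python3 - <<'E'
from h import *
p,d=shot('side','side6'); print(manip.get_obs()['contact_force'])
cv2.imwrite('pics/s6.png',cv2.resize(p[170:350,200:440,::-1],(800,600),interpolation=cv2.INTER_CUBIC))
E
```

```text
time: 12.35
eef_pos: [0.4848, 0.0942, 0.1488]
tcp_rot: [-3.131, 0.533, 3.09]
contact_force: [-0.3, -0.2, 0.0]
opening: 0.0398
finger_force: 0.0
time: 12.95
eef_pos: [0.3987, 0.1014, 0.3005]
tcp_rot: [-3.136, 0.542, 3.089]
contact_force: [0.3, 0.1, 0.3]
opening: 0.0397
finger_force: 0.0
[-0.30098676 -0.00065187 -0.63259318]
```

View pics/s6.png

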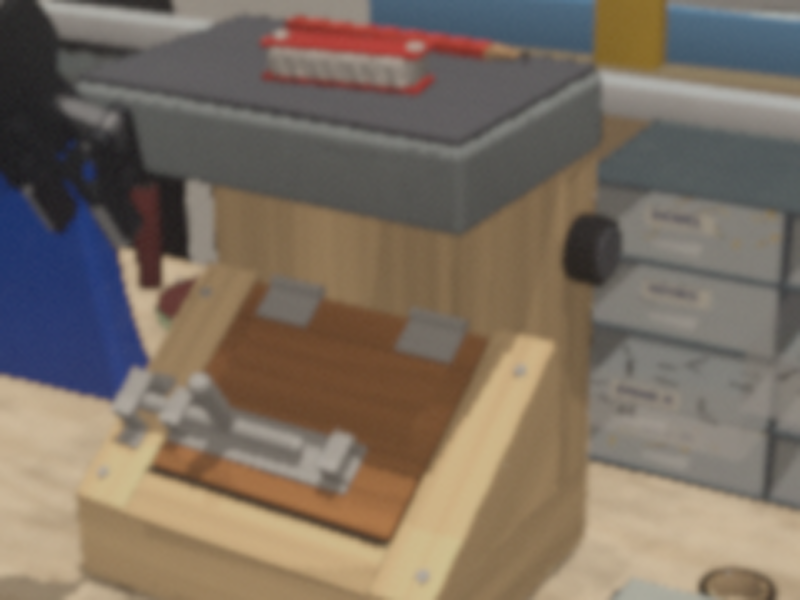

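The hatch is flush and held shut with the gripper clear. The handle (210,395) sits by the left strap, the rod runs into the keeper (140,395), and the hex keys (340,60) and the tape (735,590) are still in place.

```bash
python3 -c "
from rig import manip
print(manip.finish_job())"
```

```text
the job is handed in; nothing more can be done
None
```

The hatch is shut and bolted: I drew the bolt back to its stop, pressed the hatch flush, slid the bolt home to its far stop and let go. The last picture shows the hatch staying shut and the hex keys and tape undisturbed; I handed the job in after about 13 s of robot time, and no verdict came back.

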